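# Wake the bench scanner, then hold its receiver's recessed pairing button

### The job

Link the bench's cordless barcode scanner to its receiver box: squeeze the scanner's trigger fully in against its grip and let it spring back, so that it wakes; then take the straight blunt probe with the thick black handle out of the instrument stand, put its tip down through the round opening in the top of the receiver and press the recessed pairing button fully down. Finish like that, with the probe still gripped and the button held down; leave the other instruments, the glassware, the dishes and the matchbox where they stand.

Things in the scene. Friction and masses are not known exactly. Their poses are not given: they have to be found in the camera images.
- holder: Bench holder with an aluminium foot, fixed; yaw and place vary; in it a grey gun-shaped barcode scanner strapped on its side, mid-plane 55 mm above the bench. Origin: underside of the 185 x 105 x 12 mm foot plate; z up. Scanner head: x +22 to +84, y -60 to +72 mm, up to 90 mm above the bench, window to +y. The pistol grip runs to -x (to x -93); the trigger is on the grip's +y side, next to the head.
- scanner_grip: The scanner's fixed pistol grip, grey with rubber sleeve; same frame as holder. A level bar along x, 32 mm wide (y -28 to +4 mm) and 30 mm thick (40 to 70 mm above the bench). Below it only the 12 mm foot plate, and a post under its butt (x -67 to -93 mm).
- trigger (a joint): Trigger angle, rad: 0 let go, 0.30 fully squeezed (stop). Black blade 8 mm thick, 52 mm long, 45 to 65 mm above the bench, hinged about the vertical at holder x +16, y +12 mm, free end to -x; let go it splays 0.30 rad from the grip towards +y and swings towards the grip (-y). Sprung: moves from 2 N, takes 6 N at 33 mm from the hinge fully squeezed; springs back.
- trigger_face (a point): The point on the trigger's outer (+y) face 33 mm from its hinge, where a finger pulls; moves with the trigger (let go: holder x -14, y +26 mm; fully squeezed: y +16 mm).
- squeeze (a point): Fixed point of the holder, 55 mm above the bench, at holder x -17, y -1 mm: midway between trigger_face (let go) and the back of the grip. Here trigger and grip measure 54 mm across in y when let go and about 44 mm fully squeezed; the space either side (in y) is free, and the head begins 39 mm away on the +x side.
- receiver: White plastic receiver box, fixed, 150 x 110 x 50 mm (x, y, z), with vents, a black indicator window and at one corner (x +58, y -40 mm) a black stub aerial 10 mm thick up to 110 mm above the bench. Origin: centre of its underside; z is up.
- opening (a point): Centre of the only round opening in the receiver's top face, 50 mm above the bench, at receiver x -35, y +18 mm: a straight upright bore 15 mm wide, lined in black. The button lies 18 mm down in it.
- button_top (a point): Centre of the top of the recessed pairing button, a dark plunger 11.6 mm wide in the bore, 32 mm above the bench when up; moves down with it.
- pairing (a joint): Travel of the pairing button, m: 0 up, 0.004 fully down (stop). Sprung: starts to move at about 1.5 N and takes about 5 N fully down; rises when let go.
- stand: Aluminium instrument stand, fixed: foot 80 x 176 mm, top plate 60 x 176 x 10 mm with its upper face 95 mm above the bench, with three 9 mm holes in a row along the stand's y, at y -55, 0 and +55 mm. Origin: centre of its underside; z is up. The three upright instruments stand in the holes in any order.
- probe: The straight blunt probe, loose, about 60 g, 165 mm long, upright in a hole of the stand. Origin at its tip (lower end), z up along it: steel rod 6 mm thick from 0 to 80 mm, collar 16 mm thick from 80 to 85 mm (it rests on the stand's top plate, the tip hanging 15 mm above the bench), plain black handle 14 mm thick from 85 to 165 mm, nothing on top of it.
- probe_tip (a point): The blunt tip (lower end) of the probe.
- probe_handle (a point): A point on the probe's axis 125 mm above its tip, the middle of the black handle: where to grip it.
- loop: Inoculating loop, loose in the stand: thin aluminium handle (8 mm above the collar) with a fine upright wire ending in a small ring, top 150 mm above its lower end (165 mm above the bench). Origin at its lower end. To be left.
- spreader: Glass spreader, loose in the stand: 6 mm glass rod with a rubber collar, bent into a triangle 34 mm wide at the top, top 145 mm above its lower end (160 mm above the bench). Origin at its lower end. To be left.
- flask_small: Conical flask with cotton plug, 68 mm wide, 133 mm tall, loose. Origin: centre of its underside. To be left.
- flask_large: Conical flask with cotton plug, 82 mm wide, 163 mm tall, loose. Origin: centre of its underside. To be left.
- dishes: Two stacked culture dishes (one loose piece), 90 mm wide, 32 mm tall, behind the receiver. Origin: centre of the underside. To be left.
- lamp: Small glass spirit lamp with a steel cap, 72 mm wide, 70 mm tall, loose, behind the stand. Origin: centre of its underside. To be left.
- matchbox: Matchbox 36 x 53 x 15 mm, loose, in front of the scanner's butt. Origin: centre of its underside. To be left.

How it is judged (in metres and radians):
On the way, in this order (a step that is already met when the one before it is completed fails the run):
1. the scanner's trigger is squeezed fully in (0.25 rad or more), gripped against the grip (value of joint trigger above 0.25 rad and contact force between the fingers and scanner_grip above 0.5 N), for 0.2 s.
2. the trigger is let go and back out (below 0.03 rad), nothing of the robot touching it (value of joint trigger below 0.03 rad and contact force between the fingers and holder below 0.1 N), for 0.2 s.
3. the pairing button is held down through the opening with the gripped probe (value of joint pairing above 0.0032 m and distance between probe_tip and button_top below 0.008 m and contact force between probe and receiver above 1 N and contact force between the fingers and probe above 1 N), for 0.5 s.
At the end, for the whole second after the job is handed in: Through the last second: button at least 3.2 of 4 mm down, probe tip within 8 mm of the button's top, probe pressing the receiver and gripped (1 N or more each), within 20 degrees of upright; trigger let go (under 0.03 rad); the seven loose bystanders within 30 mm of their places (all of step 3 and value of joint trigger below 0.03 rad and angle between probe's own z axis and vertical below 0.35 rad and distance of each of loop, spreader, flask_small, flask_large, dishes, lamp, matchbox from where it was at the start of the episode below 0.03 m); the arm keeps its last pose, push and grip.
It fails at once if a bystander is pushed more than 30 mm from its place (distance of any of loop, spreader, flask_small, flask_large, dishes, lamp, matchbox from where it was at the start of the episode above 0.03 m).
It fails at once if a flask or the lamp is tipped (angle between any of flask_small, flask_large, lamp's own z axis and vertical above 0.4 rad).
It also fails if it takes over 64 s, if anything falls off the work surface, if the arm or the gripper's body presses on something with over 40 N, if the wrist force passes 120 N, or if a joint passes its speed limit or range.

### The arm

A 6-joint arm with a two-finger parallel gripper is mounted at the origin on the work surface. World frame = base frame: x ahead of the robot, y to its left, z up, the work surface at z = 0. Lengths are in mm, angles in rad, forces in N, time in s.
With the tool pointing down it reaches from about 350 to 975 mm from the base axis. Payload 4.9 kg.
Tool frame: the origin (TCP) lies midway between the tips of the shut fingers; the grasp point (between the pads) lies behind it (arm.grasp_offset is the z of the grasp point in the tool frame, in mm); z points along the fingers, y is the line along which they close (so a half turn about z gives the same grasp; the last joint's range is limited). The gripper opens to 85 mm and grips with 20 to 120 N. Pads are 22 mm wide; open, the fingers measure 114 mm over their backs; the gripper's body (76 mm by 85 mm) begins 54 mm behind the grasp point. The pads swing forward as they close: fully open they stand 13 mm farther back than shut.
Start: joints at [-1.366, 0.053, 1.613, -0, 1.476, -0.119], TCP at [198.851, -592.503, 231.304] pointing down, gripper open.
Joint ranges: [-3.01, 3.01], [-1.01, 2.22], [0.06, 2.58], [-1.02, 4.17], [0.09, 2.62], [-3.14, 3.14]. Speed limits (rad/s): [2.57, 2.57, 3.14, 3.14, 3.14, 3.14].

### API

Orientations are given as a unit quaternion [w, x, y, z].
In Python, from bench import arm gives the robot as it stands. Calls block until the motion is done:
- arm.movep(position, orientation): joint-space move of the TCP to a pose.
- arm.movel(position, feed=150, orientation=None): straight line of the TCP; orientation=None keeps the orientation; feed is the mean speed in mm/s.
- arm.goto_joints(angles): joint-space move.
- arm.let_go() and arm.clamp(newtons=None): open the fingers fully, or close them until they stop; newtons is the grip in N (None keeps the last).
- arm.wait(seconds).
- arm.inverse_kinematics(position, orientation): joint angles nearest the present ones, or None.
- arm.sense(): the state.
- arm.read_camera(name): name is "scene" or "side" or "wrist"; returns the picture (480x640x3 uint8, red, green, blue); there is no depth.
- arm.camera_params(name): a dict with "mtx" (3x3 intrinsics, pixels), "pose" (4x4, takes a point from camera to world coordinates). Camera axes: x right, y down, z forward; pixel columns grow to the right and rows downward; lengths in mm; the calibration is good to about 2 mm. A picture is of the moment at which its call begins: read the wrist's pose just before it. camera_params takes no time and is no camera call; for the wrist camera it gives the pose at the moment of the call.
A pose or a line that the arm cannot do raises arm.Unreachable and nothing moves.
- arm.close_job(): hands the job in; it is judged then, once.
Trained networks look in the newest picture that a camera, given by its name, has taken for a name from the list of things; names that differ only in an ending like _2 or _b are one class to them, and where a whole thing is asked for, a point or a joint stands for the part that bears it (a point fixed in the world has none). Each returns a list of dicts, best first, with "score" (0 to 1); they miss things now and then, are a little off and sometimes report something else, mostly with a low value. They report only what shows in the picture. A call takes as long as a camera call.
- arm.look_for(query, camera): "box" ([left, top, right, bottom] in pixels, round what is visible of it).
- arm.place_of(query, camera): "uv" ([column, row] in pixels: a listed point, or the origin of a listed thing).
The state is a dict: "clock": time; "joints": joint angles; "joint_vel": joint speeds; "effort": joint torques, N m; "eef_pos": TCP position; "eef_rot": TCP orientation; "contact_force": force on the tool from outside, world axes, zero at the start; "ft_torque": the same for the moment, N m; "opening": finger opening in mm; "grasp_force": force on a finger pad.
Only numpy, scipy, OpenCV 4.12 (cv2) and the standard library are available. Lean on these libraries where they do the work, as an engineer would, in place of code of your own. Each camera call takes 0.05 s, during which the arm holds its last target. There are 200 camera calls.

## Working session

There is one attempt and no reset: what is moved stays moved. The work goes in short steps, each a Python script; the robot and the scene stay as the last script left them, time stands still between calls to the robot, and variables do not carry over. Pictures are saved under pics/ and viewed, at most 10 in all, crops included, and the job is handed in when it is done.

```bash
mkdir -p pics; ls; cat > h.py <<'E'
import numpy as np, cv2
from bench import arm
from scipy.spatial.transform import Rotation as R
def ray(cam,uv,P=None):
    P=P or arm.camera_params(cam); K=np.array(P["mtx"]);T=np.array(P["pose"])
    d=T[:3,:3]@np.linalg.solve(K,[uv[0],uv[1],1.]); return T[:3,3],d/np.linalg.norm(d)
def atz(cam,uv,z,P=None):
    o,d=ray(cam,uv,P); return o+d*(z-o[2])/d[2]
def tri(rays):
    A=np.zeros((3,3));b=np.zeros(3)
    for o,d in rays:
        M=np.eye(3)-np.outer(d,d);A+=M;b+=M@o
    return np.linalg.solve(A,b)
def save(cam,name):
    cv2.imwrite(f"pics/{name}.png",arm.read_camera(cam)[:,:,::-1])
def down(yaw): # tool z down, tool y axis at angle yaw in world xy
    y=np.array([np.cos(yaw),np.sin(yaw),0]);z=np.array([0,0,-1.]);x=np.cross(y,z)
    q=R.from_matrix(np.c_[x,y,z]).as_quat(); return [q[3],q[0],q[1],q[2]]
E
python3 - <<'E'
from h import *
print(arm.grasp_offset, arm.sense())
Z=dict(holder=0,scanner_grip=0,squeeze=55,trigger_face=55,receiver=0,opening=50,button_top=32,stand=0,probe=15,probe_tip=15,probe_handle=140,loop=15,spreader=15,flask_small=0,flask_large=0,dishes=0,lamp=0,matchbox=0)
for c in ("scene","side"):
    save(c,c+"0"); P=arm.camera_params(c); print(c,np.round(P["pose"],2).tolist())
    for n,z in Z.items():
        r=arm.place_of(n,c)
        print(n,[(np.round(d["uv"]).tolist(),round(d["score"],2),np.round(atz(c,d["uv"],z,P)[:2]).tolist()) for d in r[:2]])
E
```

```text
pics
-18.700000000000003 {'clock': 0.0, 'joints': array([-1.36603557e+00,  5.33526781e-02,  1.61432351e+00, -1.43580135e-05,
        1.47601343e+00, -1.18967078e-01]), 'joint_vel': array([ 6.54690496e-04,  1.15919766e-03,  2.58089707e-03, -4.14211774e-05,
       -2.70631087e-04,  2.03371405e-04]), 'effort': array([-8.32639271e-04, -3.93689203e+01, -3.70174742e+01, -2.31096192e-04,
        7.30016400e-03, -1.57511363e-05]), 'eef_pos': array([ 198.69939083, -591.89868695,  230.04799595]), 'eef_rot': array([-1.04721266e-03,  9.86927960e-01,  1.61158627e-01, -5.21023343e-05]), 'contact_force': array([-0.42751949,  0.46171258,  0.1539033 ]), 'ft_torque': array([-0.00087772, -0.01396675, -0.01139047]), 'grasp_force': 0.0, 'opening': 85.24850044436289}
scene [[-0.87, 0.35, -0.34, 1010.03], [0.49, 0.63, -0.6, 844.88], [0.0, -0.69, -0.73, 1165.23], [0.0, 0.0, 0.0, 1.0]]
holder [([280.0, 295.0], 0.56, [618.0, 5.0])]
scanner_grip [([279.0, 296.0], 0.8, [622.0, 8.0])]
squeeze [([291.0, 276.0], 0.89, [589.0, 7.0])]
trigger_face [([284.0, 206.0], 0.68, [487.0, -221.0]), ([291.0, 286.0], 0.53, [601
[... 839 characters left out ...]

scanner_grip [([271.0, 279.0], 0.61, [617.0, 3.0])]
squeeze [([278.0, 259.0], 0.87, [601.0, 2.0])]
trigger_face [([338.0, 268.0], 0.71, [476.0, 32.0]), ([279.0, 266.0], 0.52, [597.0, 27.0])]
receiver [([346.0, 213.0], 0.72, [446.0, -275.0])]
opening [([358.0, 198.0], 0.55, [417.0, -265.0])]
button_top []
stand [([344.0, 377.0], 0.92, [467.0, 270.0])]
probe []
probe_tip []
probe_handle [([344.0, 316.0], 0.8, [471.0, 269.0])]
loop []
spreader []
flask_small [([182.0, 353.0], 0.79, [761.0, 221.0])]
flask_large [([223.0, 227.0], 0.72, [756.0, -200.0])]
dishes [([292.0, 216.0], 0.75, [586.0, -260.0])]
lamp [([290.0, 356.0], 0.97, [563.0, 224.0])]
matchbox [([336.0, 270.0], 0.53, [476.0, -31.0])]
```

View pics/scene0.png

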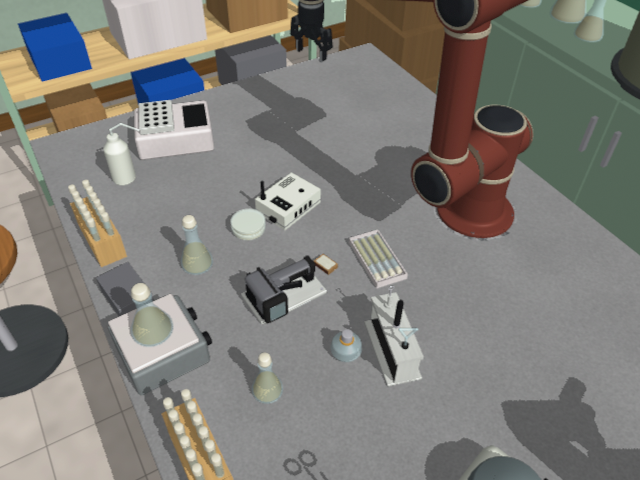

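View pics/side0.png

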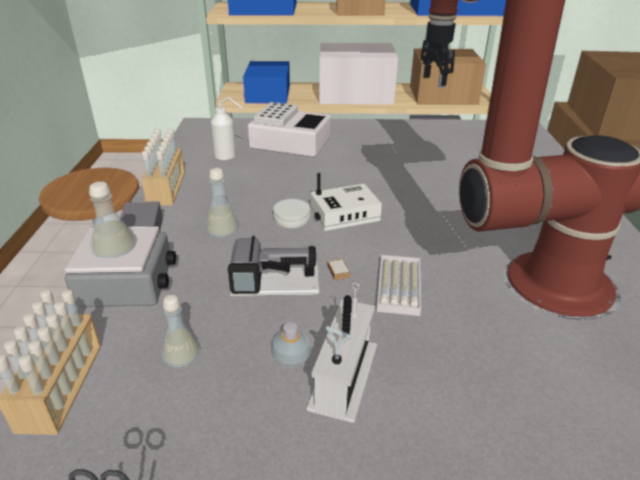

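The scene matches the networks: scanner at px (285,285) with its head towards +x/+y, receiver at (288,200), and the probe in the stand's middle hole at (399,314). Next is a close look from the wrist.

```bash
python3 - <<'E'
from h import *
arm.movep([560,5,330],down(np.pi/2))
P=arm.camera_params("wrist"); print(np.round(P["pose"],2).tolist(),arm.sense()["clock"],arm.sense()["joints"])
save("wrist","w1")
for n,z in dict(holder=0,scanner_grip=0,squeeze=55,trigger_face=55,matchbox=0).items():
    print(n,[(np.round(d["uv"]).tolist(),round(d["score"],2),np.round(atz("wrist",d["uv"],z,P)[:2],1).tolist()) for d in arm.place_of(n,"wrist")[:2]])
E
```

```text
[[0.0, 0.95, 0.31, 480.68], [1.0, -0.0, 0.0, 3.23], [0.0, 0.31, -0.95, 471.64], [0.0, 0.0, 0.0, 1.0]] 4.4 [-1.25053979e-01 -1.41387486e-01  1.63902317e+00 -1.96549446e-04
  1.64429220e+00 -1.69464750e+00]
holder [([327.0, 224.0], 0.73, [614.3, 4.2]), ([103.0, 101.0], 0.16, [456.9, -272.7])]
scanner_grip [([328.0, 222.0], 0.73, [611.9, 6.0])]
squeeze [([322.0, 223.0], 0.98, [598.2, -1.3])]
trigger_face [([349.0, 224.0], 0.54, [600.0, 30.6])]
matchbox [([301.0, 116.0], 0.77, [474.9, -28.7])]
```

View pics/w1.png

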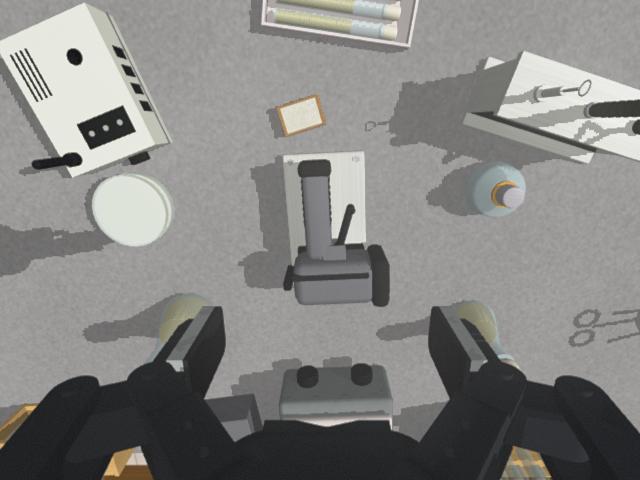

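The wrist view shows the scanner head-on: foot plate front corners at (285,155) and (364,152), grip edges at about columns 305–331, trigger tip at (350,208). The yaw is small. I'll get the edges from these pixels and look at the grip from nearer.

```bash
python3 - <<'E'
from h import *
P=arm.camera_params("wrist")
f=lambda u,v,z:np.round(atz("wrist",(u,v),z,P)[:2],1)
print("foot",f(285,155,12),f(364,152,12),f(366,240,12),"recv",f(74,57,50))
arm.movep([570,4,215],down(np.pi/2+.03))
P=arm.camera_params("wrist")
save("wrist","w2")
for n,z in dict(holder=0,scanner_grip=0,squeeze=55,trigger_face=55).items():
    print(n,[(np.round(d["uv"]).tolist(),round(d["score"],2),np.round(atz("wrist",d["uv"],z,P)[:2],1).tolist()) for d in arm.place_of(n,"wrist")[:2]])
import pickle;pickle.dump(P,open("P2.pkl","wb"))
E
```

```text
foot [521.2 -48.4] [517.5  51.2] [634.4  57.8] recv [ 415.6 -265.7]
holder [([328.0, 244.0], 0.97, [615.4, 5.5])]
scanner_grip []
squeeze [([321.0, 248.0], 0.91, [599.9, -0.7])]
trigger_face [([31.0, 68.0], 0.69, [459.2, -229.0]), ([355.0, 250.0], 0.68, [600.5, 29.6])]
```

View pics/w2.png

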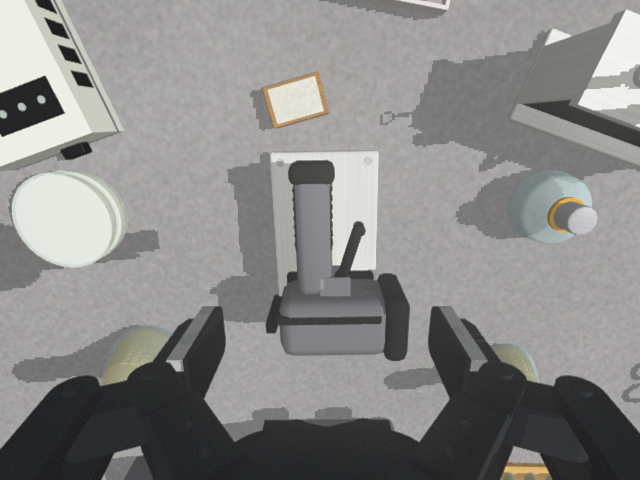

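```bash
python3 - <<'E'
from h import *
import pickle;P=pickle.load(open("P2.pkl","rb"))
f=lambda u,v,z:np.round(atz("wrist",(u,v),z,P)[:2],1)
print("foot",f(271,152,12),f(378,151,12),"grip edges",f(296,220,60),f(332,220,60),f(300,275,60),"trig tip",f(360,222,65),"butt end",f(312,161,70), "head end",f(330,353,85),f(280,300,80))
E
```

```text
foot [520.3 -51. ] [516.3  50.2] grip edges [572.9 -23.3] [572.    7.9] [624.7 -19.5] trig tip [571.7  31.6] butt end [521.3 -10. ] head end [689.4   9.8] [640.  -35.4]
```

```bash
python3 - <<'E'
from h import *
q=down(np.pi/2+.035)
arm.movep([596,3.4,150],q); arm.movel([596,3.4,33],feed=80)
s=arm.sense();print(s["contact_force"],s["eef_pos"])
arm.clamp(30); arm.wait(.6)
s=arm.sense();print(s["clock"],s["opening"],s["grasp_force"],s["contact_force"],s["eef_pos"])
save("side","sq")
im=cv2.imread("pics/sq.png");cv2.imwrite("pics/sqc.png",cv2.resize(im[200:320,200:360],(640,480)))
E
```

```text
[0.3202941  0.63799942 0.97675303] [596.55137218   3.34524545  33.72742483]
8.5417 43.54504045127653 34.668747782707214 [ -5.80695836 -14.46846499   8.32758981] [596.27224534  -1.00953821  34.81904206]
```

View pics/sqc.png

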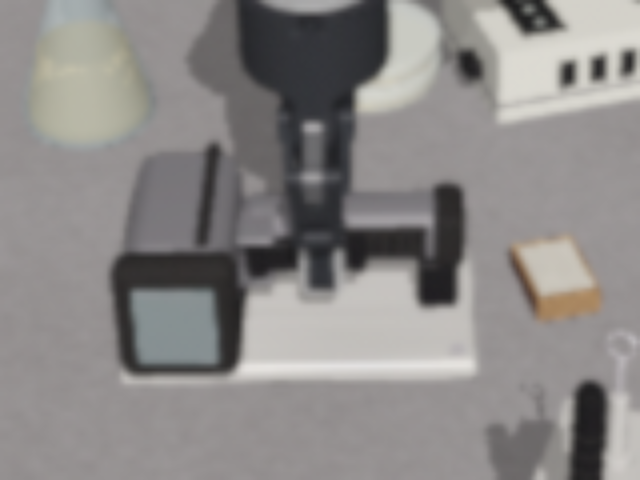

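Squeezed fully (opening 43.5 mm, grip force 35 N), with the pads across the trigger and grip. I'll release and look at the receiver and the stand from near.

```bash
python3 - <<'E'
from h import *
import pickle
arm.let_go(); arm.wait(.4); s=arm.sense(); print(s["eef_pos"],s["contact_force"])
arm.movel([596,3.4,160],feed=150)
f=lambda u,z,P:np.round(atz("wrist",u,z,P)[:2],1).tolist()
def look(tag,Z):
    arm.wait(.2);P=arm.camera_params("wrist"); save("wrist",tag); pickle.dump(P,open(tag+".pkl","wb"))
    for n,z in Z.items(): print(n,[(np.round(d["uv"]).tolist(),round(d["score"],2),f(d["uv"],z,P)) for d in arm.place_of(n,"wrist")[:2]])
arm.movep([440,-262,240],down(np.pi/2)); look("r1",dict(opening=50,button_top=32,receiver=0))
arm.movep([440,-235,200],down(np.pi/2)); look("r2",dict(opening=50,button_top=32,receiver=0))
arm.movep([490,265,270],down(np.pi/2)); look("s1",dict(probe_handle=140,stand=0,loop=15,spreader=15,probe=15))
print(arm.sense()["clock"],arm.sense()["joints"])
a=cv2.imread("pics/r1.png");b=cv2.imread("pics/s1.png")
cv2.imwrite("pics/rs.png",cv2.resize(np.vstack([a[:300],b[:300]]),(640,600)))
E
```

```text
[596.02697051   3.38774534  33.02895117] [-0.32491955  0.09771769  0.12526702]
opening [([321.0, 184.0], 0.71, [417.0, -267.1]), ([318.0, 178.0], 0.66, [411.6, -269.4])]
button_top [([322.0, 179.0], 0.57, [414.8, -265.9])]
receiver [([318.0, 213.0], 0.79, [457.0, -271.0]), ([541.0, 337.0], 0.25, [615.5, 5.5])]
opening [([289.0, 192.0], 0.65, [417.9, -268.7])]
button_top [([292.0, 185.0], 0.52, [415.1, -267.9])]
receiver [([291.0, 220.0], 0.74, [455.6, -273.2])]
probe_handle [([327.0, 203.0], 0.59, [471.1, 263.6])]
stand [([330.0, 174.0], 0.59, [468.6, 267.3])]
loop [([285.0, 163.0], 0.75, [454.7, 217.5])]
spreader [([376.0, 192.0], 0.62, [486.9, 319.4]), ([74.0, 177.0], 0.28, [469.8, -17.4])]
probe [([330.0, 177.0], 0.95, [469.9, 267.1])]
15.1417 [ 3.61900705e-01 -1.29734397e-01  1.72616351e+00 -1.66096032e-05
  1.54511410e+00 -1.20864693e+00]
```

View pics/rs.png

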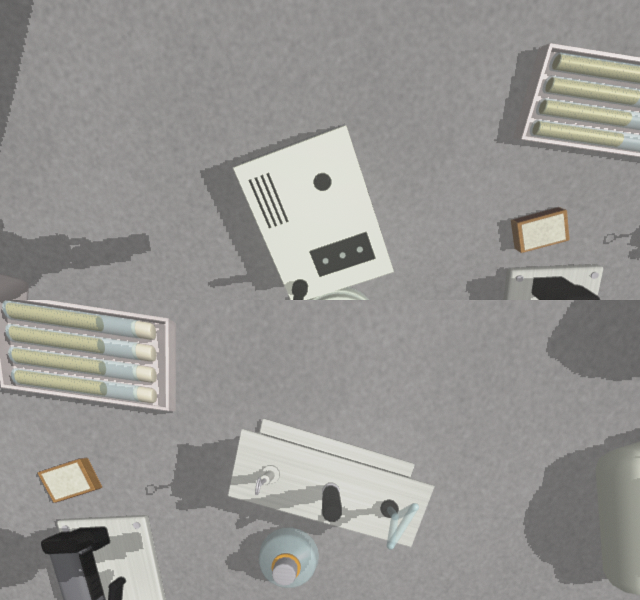

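The picture shows the opening at (322,182) in the upper crop. In the lower crop the black probe handle at (332,202) sits between the loop (265,475) and the spreader (395,520).

```bash
python3 - <<'E'
from h import *
import pickle
for t,(u,v) in dict(r1=(322,182),r2=(290,190)).items():
    P=pickle.load(open(t+".pkl","rb")); g=cv2.imread(f"pics/{t}.png",0)
    n,l,st,c=cv2.connectedComponentsWithStats((g<110).astype(np.uint8))
    for i in range(1,n):
        if np.hypot(*(c[i]-(u,v)))<15 and st[i,4]>50: print(t,st[i],c[i],atz("wrist",c[i],50,P))
P=pickle.load(open("s1.pkl","rb")); g=cv2.imread("pics/s1.png",0)
n,l,st,c=cv2.connectedComponentsWithStats((g<70).astype(np.uint8))
for i in range(1,n):
    if st[i,4]>100 and 300<c[i][0]<410 and c[i][1]<260: print(st[i],c[i],atz("wrist",c[i],140,P))
for yaw in (-.304,np.pi-.304): print(yaw,arm.inverse_kinematics([471,267,260],down(yaw)),arm.inverse_kinematics([416,-267,200],down(yaw)))
E
```

```text
r1 [314 174  17  16 226] [322.  181.5] [ 414.38280623 -266.10743238   50.        ]
r2 [283 179  19  19 291] [291.84879725 187.8419244 ] [ 414.37901677 -266.0899097    50.        ]
[323 190  18  31 255] [329.70980392 206.5254902 ] [474.22335627 265.85063446 140.        ]
-0.304 [ 3.78228685e-01 -1.63575308e-01  1.77304284e+00 -4.44089210e-16
  1.53212512e+00  6.82228685e-01] [-7.21285103e-01 -2.46909909e-01  1.94435163e+00 -4.44089210e-16
  1.44415094e+00 -4.17285103e-01]
2.8375926535897933 [ 3.78228685e-01 -1.63575308e-01  1.77304284e+00 -4.44089210e-16
  1.53212512e+00 -2.45936397e+00] [-7.21285103e-01 -2.46909909e-01  1.94435163e+00 -4.44089210e-16
  1.44415094e+00  2.72430755e+00]
```

```bash
python3 - <<'E'
from h import *
q=down(-.304)
arm.movep([471.5,266.5,260],q); arm.movel([471.5,266.5,119],feed=90)
s=arm.sense();print(s["contact_force"])
arm.clamp(60); arm.wait(.3)
s=arm.sense();print(s["opening"],s["grasp_force"],s["contact_force"],s["eef_pos"])
arm.movel([471.5,266.5,245],feed=100)
arm.wait(.3);s=arm.sense();print(s["clock"],s["opening"],s["grasp_force"],s["contact_force"])
save("scene","g1");save("side","g2")
for c in("scene","side"):
  for n in ("probe_tip","probe_handle"):print(c,n,[(np.round(d["uv"]),d["score"]) for d in arm.place_of(n,c)[:2]])
a=cv2.imread("pics/g1.png")[220:400,300:480];b=cv2.imread("pics/g2.png")[200:380,270:450]
cv2.imwrite("pics/g.png",cv2.resize(np.hstack([a,b]),(800,400)))
E
```

```text
[-0.09166568  0.11719428 -0.9424858 ]
12.688907736665753 58.43199687078595 [-4.97342059  0.7362262   1.71051332] [470.96025199 266.68160537 118.90173203]
21.175 12.422427919922068 58.39630060829222 [ 0.20369196  0.05551636 -0.02833018]
scene probe_tip [(array([397., 314.]), 0.66)]
scene probe_handle [(array([405., 271.]), 0.71)]
side probe_tip [(array([347., 318.]), 0.82)]
side probe_handle [(array([349., 253.]), 0.62), (array([273., 282.]), 0.33)]
```

View pics/g.png

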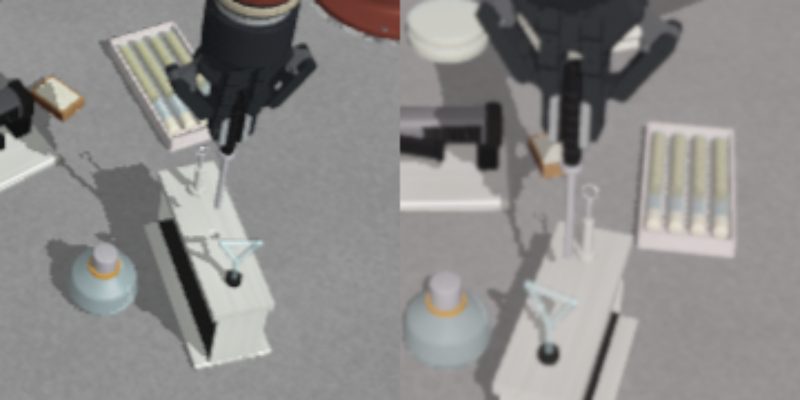

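The probe is held upright and clear of the stand (tip at scene px (398.6,313.6), side (346,316)). I'll raise it over the loop, carry it across and measure the tip.

```bash
python3 - <<'E'
from h import *
def tip(m=None):
    m=m or {c:arm.place_of("probe_tip",c)[0]["uv"] for c in("scene","side")}
    return tri([ray(c,u) for c,u in m.items()])
print("tip-tcp",tip({"scene":(398.6,313.6),"side":(346,316)})-arm.sense()["eef_pos"], tip()-arm.sense()["eef_pos"])
arm.movel([471.5,266.5,310],feed=120)
q=down(-.304)
arm.movep([414.4,-266.1,310],q); arm.movel([414.4,-266.1,185],feed=100); arm.wait(.5)
s=arm.sense();print(s["clock"],s["eef_pos"],s["opening"],s["contact_force"])
ims=[]
for c,(x,y) in {"scene":(240,120),"side":(300,120)}.items():
    save(c,"i_"+c); ims.append(cv2.imread(f"pics/i_{c}.png")[y:y+120,x:x+120])
    for n in("probe_tip","opening"):print(c,n,[(np.round(d["uv"],1),round(d["score"],2)) for d in arm.place_of(n,c)[:2]])
    P=arm.camera_params(c);K=np.array(P["mtx"]);T=np.linalg.inv(np.array(P["pose"]))
    for p in([414.4,-266.1,50],[414.4,-266.1,81]):
        h=K@(T@np.r_[p,1])[:3];print(c,p,np.round(h[:2]/h[2],1))
print(tip()-s["eef_pos"])
cv2.imwrite("pics/i.png",cv2.resize(np.hstack(ims),(800,400),interpolation=cv2.INTER_CUBIC))
E
```

```text
tip-tcp [  -1.56297323    6.50218109 -102.95531797] [  -3.30471487   -0.63899633 -113.30931648]
26.1 [ 414.40300462 -266.09844257  185.01727403] 12.61245772783625 [ 0.06720553  0.23460396 -0.28033191]
scene probe_tip [(array([296.6, 181.5]), 0.46)]
scene opening [(array([299.2, 188.8]), 0.71), (array([298.9, 183.3]), 0.68)]
scene [414.4, -266.1, 50] [299.7 188.9]
scene [414.4, -266.1, 81] [299.6 180.4]
side probe_tip [(array([363.2, 188. ]), 0.76)]
side opening [(array([357.4, 196. ]), 0.96)]
side [414.4, -266.1, 50] [359.5 198.2]
side [414.4, -266.1, 81] [360.1 187.4]
[  -6.74907988  -25.83174413 -124.12290778]
```

View pics/i.png

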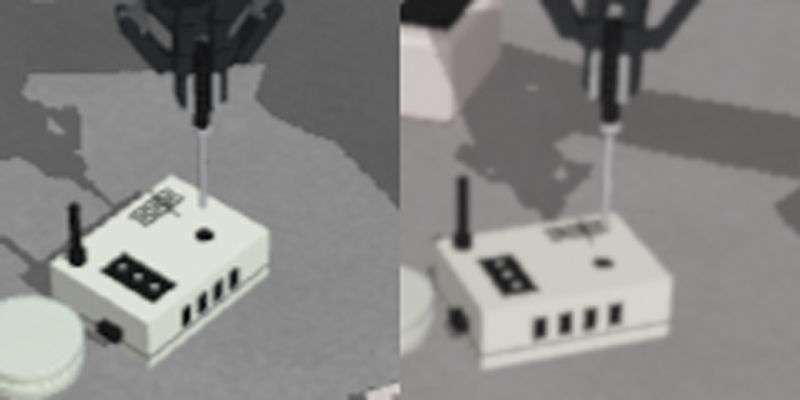

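Tip and opening line up in both views: scene tip (301,182) with hole (301.5,190.5), side tip (361.5,187) with hole (361,199). I'll lower it to just over the hole and check again.

```bash
python3 - <<'E'
from h import *
arm.movel([414.4,-266.1,160],feed=60); arm.wait(.3)
s=arm.sense();print(s["clock"],s["contact_force"])
ims=[]
for c,(x,y) in {"scene":(270,155),"side":(330,165)}.items():
    save(c,"j_"+c); ims.append(cv2.imread(f"pics/j_{c}.png")[y:y+60,x:x+60])
cv2.imwrite("pics/j.png",cv2.resize(np.hstack(ims),(800,400),interpolation=cv2.INTER_CUBIC))
E
```

```text
27.3667 [ 0.19125495  0.38213164 -0.77253061]
```

View pics/j.png

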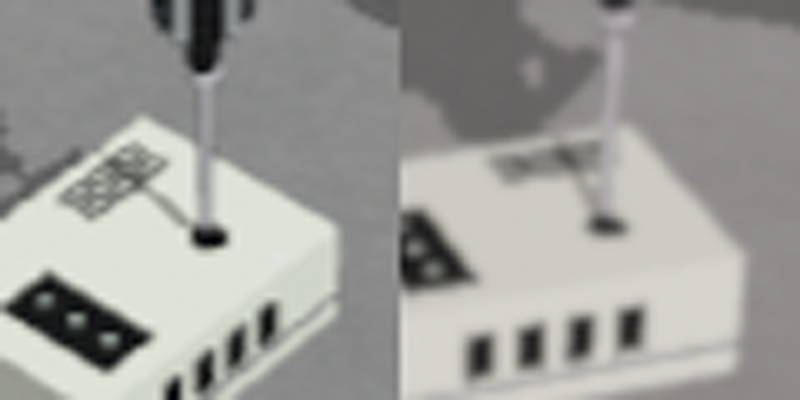

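The tip is directly over the hole in both views: scene (206,228) over (208,238), side (607,215) over (606,226). Inserting with force feedback.

```bash
python3 - <<'E'
from h import *
z=160
for z in (150,142,138,137,136,135,134,133,132,131,130,129,128):
    arm.movel([414.4,-266.1,z],feed=25); arm.wait(.15); s=arm.sense(); F=s["contact_force"]
    print(z,round(s["eef_pos"][2],1),np.round(F,1),round(s["opening"],1))
    if F[2]>11 or (z>140 and F[2]>3): break
print(s["clock"])
E
```

```text
150 150.2 [-0.3  0.2 -0.6] 12.8
142 142.2 [ 0.1 -0.7 -0.3] 12.4
138 138.1 [0.5 0.6 0.3] 12.8
137 137.0 [ 0.7  0.7 -0.2] 12.5
136 136.0 [ 0.2 -0.1  0.6] 12.4
135 135.2 [-0.3 -0.2  1.9] 12.9
134 134.2 [-1.3  0.4  2.9] 12.5
133 133.2 [-0.3  0.9  2.7] 12.5
132 132.2 [-0.7  0.5  5.1] 12.2
131 131.7 [-1.3  0.8  6.1] 12.8
130 131.5 [-1.7  1.4 10.3] 12.0
129 131.4 [-3.   2.  13.1] 12.2
32.8417
```

```bash
python3 - <<'E'
from h import *
arm.wait(1.0); s=arm.sense(); print(s["clock"],s["contact_force"],s["eef_pos"],s["grasp_force"])
print(arm.close_job())
E
```

```text
33.8417 [-2.26290942  1.74136102 13.67341687] [ 415.0474821  -266.73837405  131.37053758] 60.6287251599133
the job is handed in; nothing more can be done
None
```

The job is handed in at about 34 s: the trigger was squeezed fully and released, and the gripped probe is holding the pairing button against its stop with about 13 N (bottoming read from force and travel; the judge's verdict was not returned).

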